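# Line up the reagent bottles on the bench riser

## Task

Line up the three screw-cap reagent bottles as one neat row on the low grey riser: standing upright close along its back rail, in order of height, the tallest at the left next to the end panel, the middle one beside it and the shortest at the right (left and right as seen from the robot). Leave no gap over 15 mm between neighbours, to the end panel or to the back rail. Keep the bottles upright throughout, set them down rather than dropping them, and leave the beaker, the sample tube and the roll of tape where they are.

Things in the scene. Friction and masses are not known exactly. Their poses are not given: they have to be found in the camera images.
- riser: Low grey sheet-metal riser, fixed. Origin: centre of its underside on the worktop; x to its back (away from the robot), y to its left end, z up. Deck 140 (x) by 290 mm (y), top at z = 60 mm. Back rail: 30 mm above the deck, inner face at x = +64 mm. Left end panel: 40 mm above the deck, inner face at y = +139 mm. Front (x = -70) and right end (y = -145) open.
- row_corner (a point): Corner on the riser's deck where the inner faces of the back rail and the left end panel meet, at (64, 139, 60) mm in the riser's frame; axes as the riser's.
- bottle_tall: Tallest bottle, clear with a pink filling and an orange cap, standing on the worktop at one side of the riser (either side); 60 mm in diameter, 116 mm tall in all, 0.15 to 0.3 kg. Origin: centre of its underside, z up along its axis. Its fixed round cap, 33 mm wide, from 96 to 116 mm up, is the best grip; the neck below is narrower, the wide body ends 78 mm up.
- bottle_middle: Middle-sized bottle, clear with a blue cap, standing near the front edge of the riser's deck, anywhere along it; 56 mm in diameter, 102 mm tall in all, 0.15 to 0.3 kg. Origin: centre of its underside, z up along its axis. Its fixed round cap, 31 mm wide, from 84 to 102 mm up, is the best grip; the neck below is narrower, the wide body ends 69 mm up.
- bottle_short: Shortest bottle, brown with a black cap, standing on the worktop at the other side of the riser; 50 mm in diameter, 85 mm tall in all, 0.15 to 0.3 kg. Origin: centre of its underside, z up along its axis. Its fixed round cap, 28 mm wide, from 70 to 85 mm up, is the best grip; the neck below is narrower, the wide body ends 57 mm up.
- the_beaker: Bystander: empty plastic beaker, 64 mm in diameter, 74 mm tall, standing on the worktop behind left of the work. Origin: centre of its underside.
- sample_tube: Bystander: capped sample tube standing on the worktop behind right of the work, 29 mm in diameter, 88 mm tall. Origin: centre of its underside.
- tape_roll: Bystander: yellow roll of label tape lying flat on the worktop near the front edge, to the right of the riser, 60 mm in diameter, 13 mm tall. Origin: centre of its underside.
There are look-alikes about, which are no part of the job. What is shaped like the bottle_tall but red or yellow is not meant.

How it is judged (in metres and radians):
At the end, for the whole second after the job is handed in: All three bottles stand upright (0.08 rad) at rest on the riser's deck in height order from the left; no gap over 16 mm from any bottle to the back rail, from the tallest to the left end panel, from the middle one to the tallest or from the shortest to the middle one (x of bottle_tall in the frame of riser above 0.018 m and z of bottle_tall in the frame of riser between 0.055 and 0.065 m and angle between each of bottle_tall, bottle_middle, bottle_short's own z axis and vertical below 0.08 rad and linear speed of each of bottle_tall, bottle_middle, bottle_short below 0.02 m/s and angular speed of each of bottle_tall, bottle_middle, bottle_short below 0.2 rad/s and x of bottle_middle in the frame of riser above 0.02 m and z of bottle_middle in the frame of riser between 0.055 and 0.065 m and x of bottle_short in the frame of riser above 0.023 m and z of bottle_short in the frame of riser between 0.055 and 0.065 m and y of bottle_tall in the frame of riser above 0.093 m and horizontal distance between bottle_tall and bottle_middle below 0.074 m and horizontal distance between bottle_middle and bottle_short below 0.069 m and horizontal distance between bottle_tall and bottle_short above 0.095 m); the robot touches nothing.
It fails at once if a bottle is tipped by more than 0.6 rad (angle between any of bottle_tall, bottle_middle, bottle_short's own z axis and vertical above 0.6 rad).
It fails at once if a bottle is dropped (falls free of the fingers at over 0.6 m/s, a drop of some 20 mm) ((linear speed of bottle_tall above 0.6 m/s and contact force between bottle_tall and the fingers below 0.1 N) or (linear speed of bottle_middle above 0.6 m/s and contact force between bottle_middle and the fingers below 0.1 N) or (linear speed of bottle_short above 0.6 m/s and contact force between bottle_short and the fingers below 0.1 N)).
It fails at once if the beaker, sample tube or tape roll is moved by more than 20 mm (distance of any of the_beaker, sample_tube, tape_roll from where it was at the start of the episode above 0.02 m).
It fails at once if the beaker or sample tube is tipped by more than 0.5 rad (angle between any of the_beaker, sample_tube's own z axis and vertical above 0.5 rad).
It also fails if it takes over 64 s, if anything falls off the work surface, if the arm or the gripper's body presses on something with over 40 N, if the wrist force passes 120 N, or if a joint passes its speed limit or range.

## Robot

A 6-joint arm with a two-finger parallel gripper is mounted at the origin on a cart in front of the work surface, level with it; the furniture and walls round the work are solid. World frame = base frame: x ahead of the robot, y to its left, z up, the work surface at z = 0. Lengths are in m, angles in degrees, forces in N, time in s.
With the tool pointing down it reaches from about 0.35 to 0.875 m from the base axis. Payload 4.2 kg.
Tool frame: the origin (TCP) lies at the very end of the fingers, on their centre line; the grasp point (between the pads) lies 19 mm behind it; z points along the fingers, y is the line along which they close (so a half turn about z gives the same grasp; the last joint's range is limited). The gripper opens to 87 mm and grips with 3 to 60 N. Pads are 19 mm wide; open, the fingers measure 117 mm over their backs; the gripper's body (75 mm by 190 mm) begins 51 mm behind the grasp point.
Start: joints at [77.842, 22.042, 0.453, 0, -68.411, -14.817], TCP at [0.283, 0.557, 0.223] pointing down, gripper open.
Joint ranges: [-179.83, 179.83], [-69.29, 118.12], [-61.27, 80.66], [-181.25, 117.63], [-171.15, -9.14], [-177.46, 177.46]. Speed limits (degrees/s): [159.86, 159.86, 180, 180, 180, 180].

## Interface

Orientations are given as a 3x3 rotation matrix whose columns are the frame's x, y, z axes.
In Python, from workcell import get_obs, cams, order gives the robot as it stands.
- The arm moves only by the tool jog_arm, never from a script. Its argument "series" is a list of rows, each a list of 3 entries, a list of its own where there are three numbers: the shift along the tool's x, y, z as a fraction of full scale, then the turn, a rotation vector about the tool's x, y, z as a fraction of full scale, then the opening, from -1 (shut) to 1 (fully open). A call has 1 to 12 rows; each row is the pose to reach, as a shift and turn from the pose commanded when the call began, along the tool's axes at that moment, turning the shorter way round; what a row does not reach only later rows make up. Full scale, the value 1, is 1 m for a shift and 180 degrees for a turn. A row lasts 1/10 s, in which the tool goes at most 50 mm and 8.59 degrees, less where a joint would pass 70% of its speed; a pose out of reach is approached as far as the arm can. A call with a number of a shift or a turn outside -1 to 1 is refused whole. A call with a gripper value outside its range is refused whole. The fingers move at their own pace and stop on an object; the grip force is fixed at half the most. Time passes only in rows, so rows that repeat a pose let the fingers close. It gives the time, the measured TCP pose, the force, the opening and the grip force at its end, in the units of the state.
- get_obs(): the state, without advancing time (a new reading comes with each control period).
- cams.capture(name): name is "scene" or "top"; returns (picture, depth): 420x560x3 uint8, blue, green, red; 420x560 float32, m along the optical axis (not along the pixel's ray), 0 where there is no reading.
- cams.camera_model(name): a dict with "camera_matrix" (3x3 intrinsics, pixels), "xyz" and "attitude" of the camera in the world. Camera axes: x right, y up, looking along -z (the intrinsics and any distortion apply to the point x, -y, -z); pixel columns grow to the right and rows downward; lengths in m; the calibration is good to about 2 mm. A picture is of the moment at which its call begins. camera_model takes no time and is no camera call.
- order.job_done(): hands the job in; it is judged then, once.
The state is a dict: "time": time; "joint_pos": joint angles; "qd": joint speeds; "joint_efforts": joint torques, N m; "position": TCP position; "orientation": TCP orientation; "force": force on the tool from outside, world axes, zero at the start; "torque": the same for the moment, N m; "width": finger opening in m; "grasp_force": force on a finger pad.
Only numpy, scipy, OpenCV 4.12 (cv2) and the standard library are available. Lean on these libraries where they do the work, as an engineer would, in place of code of your own. Each camera call takes 0.05 s, during which the arm holds its last target. There are 200 camera calls.

## Working session

There is one attempt and no reset: what is moved stays moved. The work goes in short steps, Python scripts to look and compute and a tool call to move; the robot and the scene stay as the last step left them, time stands still between calls to the robot, and variables do not carry over. Pictures are saved under pics/ and viewed, at most 10 in all, crops included, and the job is handed in when it is done.

Besides the shell and the picture viewer there is one more tool, called in YAML: its name, and indented under it one key for each argument. jog_arm: Moves the arm, as the interface text tells. Shift numbers are shares of 1 m and turn numbers shares of 180 degrees, none past 1 either way. Its arguments: {"type":"object","properties":{"series":{"type":"array","items":{"type":"array"}}},"required":["series"]}

```bash
mkdir -p pics
cat > h.py <<'E'
import numpy as np, cv2
from workcell import get_obs, cams, order
def cap(n):
    p,d=cams.capture(n); m=cams.camera_model(n); return p,d,m
def world(m,d):
    K=np.array(m["camera_matrix"]);R=np.array(m["attitude"]);t=np.array(m["xyz"])
    v,u=np.indices(d.shape)
    P=np.stack([(u-K[0,2])/K[0,0]*d,-(v-K[1,2])/K[1,1]*d,-d],-1)
    W=P@R.T+t; W[d==0]=np.nan
    return W
E
python3 - <<'E'
from h import *
for n in("scene","top"):
    p,d,m=cap(n); print(n,m); cv2.imwrite(f"pics/{n}0.png",p); np.save(f"{n}0.npy",world(m,d))
o=get_obs();print(o)
E
```

```text
scene {'camera_matrix': array([[471.83877481,   0.        , 275.59950218],
       [  0.        , 471.83877481, 205.24937706],
       [  0.        ,   0.        ,   1.        ]]), 'xyz': array([-0.53120114, -0.55211586,  0.70447924]), 'attitude': array([[ 0.49613757,  0.39377397, -0.77381494],
       [-0.86819293,  0.23465832, -0.43723735],
       [ 0.00940943,  0.88875054,  0.45829459]])}
top {'camera_matrix': array([[421.40066332,   0.        , 284.89715005],
       [  0.        , 421.40066332, 207.1091077 ],
       [  0.        ,   0.        ,   1.        ]]), 'xyz': array([0.41103106, 0.03844895, 1.44357756]), 'attitude': array([[-0.02153895,  0.99521003, -0.09535755],
       [-0.99973312, -0.02064316,  0.01037068],
       [ 0.00835253,  0.09555547,  0.99538906]])}
{'time': 0.1, 'joint_pos': array([ 7.78414823e+01,  2.20858507e+01,  3.86418926e-01, -2.42500271e-02,
       -6.84100605e+01, -1.48154443e+01]), 'qd': array([ 0.07236199, -0.10348622,  0.08786974,  0.06634371,  0.04133897,
       -0.00404936]), 'joint_efforts': array([-2.65409772e-04, -3.91690707e+01,  1.87934965e+01,  4.23190087e+00,
        1.34511665e-02, -6.79547247e-05]), 'position': array([0.28324685, 0.55652585, 0.22156894]), 'orientation': array([[ 8.91141968e-01, -4.53723894e-01, -7.87203342e-04],
       [-4.53724564e-01, -8.91140187e-01, -1.78521476e-03],
       [ 1.08486062e-04,  1.94805329e-03, -9.99998097e-01]]), 'force': array([ 0.74243464, -0.08348053, -0.30648358]), 'torque': array([-0.02054495, -0.01141151,  0.05198299]), 'grasp_force': 0.0, 'width': 0.0868967095448249}
```

View pics/top0.png

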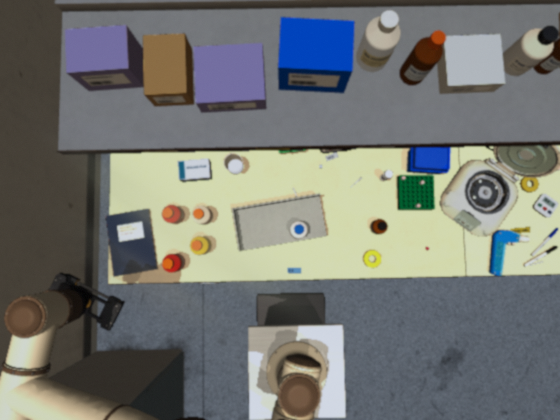

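View pics/scene0.png

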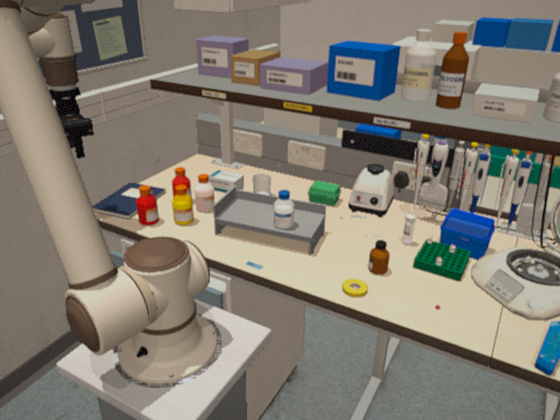

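Look-alikes are at top pixels (172,214), (202,214), (199,245) and (172,263). The one at (202,214), scene (204,193), looks clear and pink with an orange cap. The others look red or yellow. I'll confirm with a crop and take measurements.

Run:
```python
from h import *
a=cv2.imread("pics/top0.png");b=cv2.imread("pics/scene0.png")
A=cv2.resize(a[190:285,150:230],None,fx=5,fy=5,interpolation=cv2.INTER_CUBIC)
B=cv2.resize(b[160:240,120:230],(400,475),interpolation=cv2.INTER_CUBIC)
cv2.imwrite("pics/crop.png",np.hstack([A,B]))
W=np.load("top0.npy")
def top(u,v,zlo,r=12):
    w=W[v-r:v+r+1,u-r:u+r+1].reshape(-1,3);w=w[w[:,2]>zlo];(cx,cy),rad=cv2.minEnclosingCircle(w[:,:2].astype(np.float32));return np.round([*np.median(w,0),cx,cy,rad,len(w)],4)
for n,u,v,z in[("tall",202,214,.104),("A",172,214,.104),("Y",199,245,.104),("R",172,263,.104),("mid",299,229,.152),("short",379,226,.075),("beaker",235,164,.06),("tube",388,175,.08),("tape",372,259,.008)]: print(n,top(u,v,z))
w=W[180:260,220:340].reshape(-1,3)
print("z",np.nanpercentile(w[:,2],[5,25,50,75,95]))
dk=w[(w[:,2]>.05)&(w[:,2]<.07)]; r=cv2.minAreaRect(dk[:,:2].astype(np.float32));print("deck",r,np.median(dk[:,2]))
al=w[(w[:,2]>.05)&(w[:,2]<.11)]; print("all",cv2.minAreaRect(al[:,:2].astype(np.float32)))
pl=w[(w[:,2]>.08)&(w[:,2]<.105)];print("rail pts",np.round(pl[::6],3).tolist())
sh=W[:150,150:350].reshape(-1,3);print("shelf",np.nanmin(sh[sh[:,2]>.15],0),np.nanmedian(sh,0))
```

```text
tall [5.238e-01 3.011e-01 1.152e-01 5.240e-01 3.012e-01 1.650e-02 8.800e+01]
A [5.275e-01 3.966e-01 1.153e-01 5.283e-01 3.979e-01 1.670e-02 9.500e+01]
Y [4.245e-01 3.054e-01 1.144e-01 4.240e-01 3.061e-01 1.660e-02 9.300e+01]
R [3.692e-01 3.959e-01 1.152e-01 3.691e-01 3.971e-01 1.690e-02 9.400e+01]
mid [ 4.661e-01 -1.370e-02  1.619e-01  4.656e-01 -1.500e-02  1.540e-02
  7.900e+01]
short [ 4.734e-01 -2.856e-01  8.550e-02  4.737e-01 -2.868e-01  1.380e-02
  5.800e+01]
beaker [7.093e-01 2.019e-01 6.960e-02 6.946e-01 1.939e-01 3.240e-02 7.100e+01]
tube [ 6.423e-01 -3.140e-01  8.810e-02  6.431e-01 -3.146e-01  1.440e-02
  6.400e+01]
tape [ 3.665e-01 -2.650e-01  1.240e-02  3.634e-01 -2.633e-01  3.380e-02
  2.070e+02]
z [-0.00472585 -0.00109126  0.0025712   0.05917918  0.08713228]
deck ((0.4914996325969696, 0.04128655046224594), (0.13444235920906067, 0.2849206030368805), 8.599344253540039) 0.059548578052702306
all ((0.4939323961734772, 0.04448690265417099), (0.14021025598049164, 0.2905218005180359), 8.599344253540039)
rail pts [[0.581, -0.071, 0.09], [0.578, -0.051, 0.092], [0.578, -0.071, 0.0
[... 409 characters left out ...]
0.117, 0.09], [0.552, 0.098, 0.09], [0.55, 0.134, 0.09], [0.55, 0.114, 0.089], [0.547, 0.153, 0.085], [0.547, 0.134, 0.087], [0.545, 0.17, 0.084], [0.544, 0.15, 0.092], [0.541, 0.189, 0.087], [0.541, 0.169, 0.093], [0.538, 0.192, 0.09], [0.534, 0.193, 0.103], [0.525, 0.194, 0.096], [0.518, 0.191, 0.095], [0.512, 0.188, 0.098], [0.502, 0.188, 0.096], [0.495, 0.188, 0.102], [0.486, 0.188, 0.102], [0.48, 0.183, 0.087], [0.47, 0.185, 0.103], [0.46, 0.013, 0.092], [0.457, 0.18, 0.088], [0.447, 0.181, 0.104], [0.441, 0.178, 0.105], [0.435, 0.179, 0.103], [0.425, 0.179, 0.096], [0.419, 0.174, 0.088], [0.409, 0.176, 0.1]]
shelf [ 0.67362958 -0.1621639   0.31177144] [0.83837328 0.11268595 0.34380712]
```

View pics/crop.png

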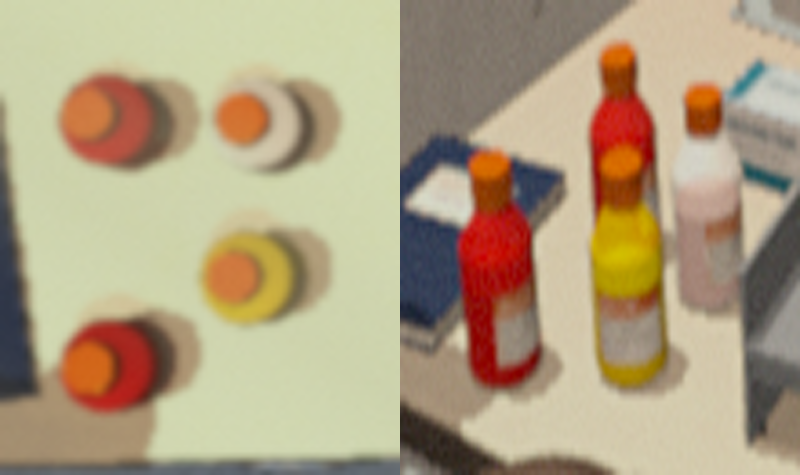

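The crop shows that only the right-hand bottle, top (202,214), is clear with a pink filling and an orange cap. The others are red or yellow, so bottle_tall is at (0.524, 0.301). Riser yaw is about 8.6° with its centre at (0.494, 0.0445). I'll move above the tall bottle with the fingers closing along the riser's x.

jog_arm:
  series:
    - [[0.331,0.119,0.023],[0,0,0.302],0.4]
    - [[0.331,0.119,0.023],[0,0,0.302],0.4]
    - [[0.331,0.119,0.023],[0,0,0.302],0.4]
    - [[0.331,0.119,0.023],[0,0,0.302],0.4]
    - [[0.331,0.119,0.023],[0,0,0.302],0.4]
    - [[0.331,0.119,0.023],[0,0,0.302],0.4]
    - [[0.331,0.119,0.023],[0,0,0.302],0.4]
    - [[0.331,0.119,0.023],[0,0,0.302],0.4]
    - [[0.331,0.119,0.023],[0,0,0.302],0.4]
    - [[0.331,0.119,0.023],[0,0,0.302],0.4]
    - [[0.331,0.119,0.023],[0,0,0.302],0.4]
    - [[0.331,0.119,0.023],[0,0,0.302],0.4]

```text
time: 1.3
position: [0.5237, 0.302, 0.1997]
orientation: [[0.153, -0.988, 0.0], [-0.988, -0.153, 0.0], [-0.0, -0.0, -1.0]]
force: [0.5, -0.6, 0.6]
width: 0.0611
grasp_force: 0.0
```

```bash
cat >> h.py <<'E'
C=np.array([.4939,.0445]);a=np.radians(8.6);RR=np.array([[np.cos(a),-np.sin(a)],[np.sin(a),np.cos(a)]])
def rz(x,y,z): return np.r_[C+RR@[x,y],.06+z]
def go(p):
    o=get_obs();R=np.array(o["orientation"]);print("pos",np.round(o["position"],4),"shift",np.round(R.T@(np.array(p)-o["position"]),4),"yawY",np.degrees(np.arctan2(R[1,1],R[0,1])).round(2),"w",o["width"],o["grasp_force"],o["force"].round(1),o["time"],"target",np.round(p,4))
E
python3 -c "
from h import *
print(get_obs()['joint_pos'].round(1)); go([.524,.301,.089])"
```

```text
[ 45.3  21.   -4.5  -0.  -64.4 -36.5]
pos [0.5237 0.302  0.1997] shift [ 1.000e-03 -1.000e-04  1.107e-01] yawY -171.21 w 0.06113866465003778 0.0 [ 0.5 -0.6  0.6] 1.3 target [0.524 0.301 0.089]
```

jog_arm:
  series:
    - [[0.001,0,0.04],[0,0,0],0.4]
    - [[0.001,0,0.08],[0,0,0],0.4]
    - [[0.001,0,0.1],[0,0,0],0.4]
    - [[0.001,0,0.111],[0,0,0],0.4]
    - [[0.001,0,0.111],[0,0,0],0.4]
    - [[0.001,0,0.111],[0,0,0],-0.6]
    - [[0.001,0,0.111],[0,0,0],-0.6]
    - [[0.001,0,0.111],[0,0,0],-0.6]
    - [[0.001,0,0.111],[0,0,0],-0.6]
    - [[0.001,0,0.111],[0,0,0],-0.6]
    - [[0.001,0,0.111],[0,0,0],-0.6]

```text
time: 2.4
position: [0.5249, 0.3, 0.0893]
orientation: [[0.151, -0.989, 0.001], [-0.989, -0.151, 0.001], [-0.0, -0.001, -1.0]]
force: [-0.8, -0.7, 2.9]
width: 0.0329
grasp_force: 30.0
```

```bash
python3 -c "
from h import *
go(rz(.029,.104,.089))"
```

```text
pos [0.5249 0.3    0.0893] shift [ 0.1439  0.04   -0.0598] yawY -171.33 w 0.032876113675252366 29.998141704127192 [-0.8 -0.7  2.9] 2.4 target [0.507  0.1517 0.149 ]
```

jog_arm:
  series:
    - [[0,0,-0.015],[0,0,0],-0.6]
    - [[0,0,-0.045],[0,0,0],-0.6]
    - [[0,0,-0.08],[0,0,0],-0.6]
    - [[0,0,-0.11],[0,0,0],-0.6]
    - [[0.01,0.003,-0.125],[0,0,0],-0.6]
    - [[0.035,0.01,-0.125],[0,0,0],-0.6]
    - [[0.065,0.018,-0.125],[0,0,0],-0.6]
    - [[0.095,0.026,-0.125],[0,0,0],-0.6]
    - [[0.12,0.033,-0.125],[0,0,0],-0.6]
    - [[0.137,0.038,-0.125],[0,0,0],-0.6]
    - [[0.144,0.04,-0.125],[0,0,0],-0.6]
    - [[0.144,0.04,-0.125],[0,0,0],-0.6]

```text
time: 3.6
position: [0.5066, 0.1507, 0.2133]
orientation: [[0.149, -0.989, -0.001], [-0.989, -0.149, -0.0], [0.0, 0.001, -1.0]]
force: [-0.8, 0.3, -1.7]
width: 0.033
grasp_force: 30.0
```

```bash
python3 -c "
from h import *
go(rz(.029,.104,.0893))"
```

```text
pos [0.5066 0.1507 0.2133] shift [-0.0009 -0.0006  0.064 ] yawY -171.4 w 0.033032439547315245 30.000745486468077 [-0.8  0.3 -1.7] 3.6 target [0.507  0.1517 0.1493]
```

jog_arm:
  series:
    - [[-0.001,0,0.02],[0,0,0],-0.6]
    - [[-0.001,0,0.04],[0,0,0],-0.6]
    - [[-0.001,0,0.053],[0,0,0],-0.6]
    - [[-0.001,0,0.058],[0,0,0],-0.6]
    - [[-0.001,0,0.061],[0,0,0],-0.6]
    - [[-0.001,0,0.063],[0,0,0],-0.6]
    - [[-0.001,0,0.064],[0,0,0],-0.6]
    - [[-0.001,0,0.064],[0,0,0],-0.6]

```text
time: 4.4
position: [0.5069, 0.1526, 0.15]
orientation: [[0.151, -0.989, 0.001], [-0.989, -0.151, 0.0], [-0.0, -0.001, -1.0]]
force: [-0.2, 0.4, -2.3]
width: 0.0327
grasp_force: 30.0
```

jog_arm:
  series:
    - [[0,0,0.0005],[0,0,0],-0.6]
    - [[0,0,0.001],[0,0,0],-0.6]
    - [[0,0,0.0015],[0,0,0],-0.6]
    - [[0,0,0.0015],[0,0,0],-0.6]

```text
time: 4.8
position: [0.507, 0.1525, 0.1492]
orientation: [[0.151, -0.989, 0.001], [-0.989, -0.151, 0.0], [-0.0, -0.001, -1.0]]
force: [-2.5, -0.5, 5.3]
width: 0.0326
grasp_force: 30.0
```

jog_arm:
  series:
    - [[0,0,0],[0,0,0],0.2]
    - [[0,0,0],[0,0,0],0.2]
    - [[0,0,0],[0,0,0],0.2]
    - [[0,0,0],[0,0,0],0.2]
    - [[0,0,-0.01],[0,0,0],0.2]
    - [[0,0,-0.04],[0,0,0],0.4]
    - [[0,0,-0.075],[0,0,0],0.4]
    - [[0,0,-0.075],[0,0,0],0.4]

```text
time: 5.6
position: [0.5097, 0.1537, 0.2291]
orientation: [[0.152, -0.988, 0.011], [-0.988, -0.152, 0.005], [-0.003, -0.011, -1.0]]
force: [1.1, -0.6, -0.6]
width: 0.0604
grasp_force: 0.0
```

```bash
python3 -c "
from h import *
go([.4658,-.0145,.135])"
```

```text
pos [0.5097 0.1537 0.2291] shift [0.1598 0.07   0.0928] yawY -171.27 w 0.06035777045683162 0.0 [ 1.1 -0.6 -0.6] 5.6 target [ 0.4658 -0.0145  0.135 ]
```

jog_arm:
  series:
    - [[0.04,0.017,0],[0,0,0],0.4]
    - [[0.08,0.033,0],[0,0,0],0.4]
    - [[0.12,0.05,0],[0,0,0],0.4]
    - [[0.15,0.062,0],[0,0,0],0.4]
    - [[0.159,0.066,0],[0,0,0],0.4]
    - [[0.159,0.066,0],[0,0,0],0.4]
    - [[0.159,0.066,0],[0,0,0],0.4]
    - [[0.159,0.066,0],[0,0,0],0.4]

```text
time: 6.4
position: [0.4659, -0.0137, 0.223]
orientation: [[0.152, -0.988, 0.0], [-0.988, -0.152, 0.0], [-0.0, -0.0, -1.0]]
force: [0.2, 0.5, 0.3]
width: 0.0606
grasp_force: 0.0
```

Run:
```python
from h import *
go([.4658,-.0145,.135])
p,d,m=cap("top");cv2.imwrite("pics/top1.png",p);W=world(m,d)
w=W[180:260,220:340].reshape(-1,3);w=w[(w[:,2]>.170)&(w[:,2]<.182)]
w=w[w[:,1]>.1];print(len(w),w[:,:2].min(0) if len(w) else 0);c=cv2.minEnclosingCircle(w[:,:2].astype(np.float32))[0];print(np.median(w,0),c,RR.T@(np.array(c)-C))
```

```text
pos [ 0.4659 -0.0137  0.223 ] shift [0.0008 0.0002 0.088 ] yawY -171.26 w 0.060649506563600616 0.0 [0.2 0.5 0.3] 6.4 target [ 0.4658 -0.0145  0.135 ]
92 [0.49015403 0.13998455]
[0.50531588 0.15459532 0.17525399] (0.5056621432304382, 0.15412019193172455) [0.02802199 0.10662881]
```

jog_arm:
  series:
    - [[0.001,0,0.03],[0,0,0],0.4]
    - [[0.001,0,0.06],[0,0,0],0.4]
    - [[0.001,0,0.08],[0,0,0],0.4]
    - [[0.001,0,0.087],[0,0,0],0.4]
    - [[0.001,0,0.087],[0,0,0],0.4]
    - [[0.001,0,0.087],[0,0,0],-0.6]
    - [[0.001,0,0.087],[0,0,0],-0.6]
    - [[0.001,0,0.087],[0,0,0],-0.6]
    - [[0.001,0,0.087],[0,0,0],-0.6]
    - [[0.001,0,0.087],[0,0,0],-0.6]

```text
time: 7.45
position: [0.466, -0.0156, 0.1366]
orientation: [[0.151, -0.989, 0.002], [-0.989, -0.151, 0.0], [-0.0, -0.002, -1.0]]
force: [-0.0, -0.1, 0.1]
width: 0.0306
grasp_force: 30.0
```

```bash
python3 -c "
from h import *
go(rz(.031,.043,.076))"
```

```text
pos [ 0.466  -0.0156  0.1366] shift [-0.0982 -0.0676  0.0007] yawY -171.33 w 0.03061801015936397 30.00184957869351 [-0.  -0.1  0.1] 7.45 target [0.5181 0.0917 0.136 ]
```

jog_arm:
  series:
    - [[0,0,-0.01],[0,0,0],-0.6]
    - [[0,0,-0.03],[0,0,0],-0.6]
    - [[-0.01,-0.007,-0.035],[0,0,0],-0.6]
    - [[-0.03,-0.02,-0.035],[0,0,0],-0.6]
    - [[-0.055,-0.037,-0.035],[0,0,0],-0.6]
    - [[-0.08,-0.055,-0.035],[0,0,0],-0.6]
    - [[-0.093,-0.064,-0.035],[0,0,0],-0.6]
    - [[-0.098,-0.067,-0.035],[0,0,0],-0.6]
    - [[-0.098,-0.067,-0.035],[0,0,0],-0.6]
    - [[-0.098,-0.067,-0.035],[0,0,0],-0.6]
    - [[-0.098,-0.067,-0.02],[0,0,0],-0.6]
    - [[-0.098,-0.067,-0.01],[0,0,0],-0.6]

```text
time: 8.65
position: [0.5161, 0.0902, 0.1455]
orientation: [[0.149, -0.989, -0.001], [-0.989, -0.149, -0.0], [-0.0, 0.001, -1.0]]
force: [0.0, 0.5, -1.7]
width: 0.0305
grasp_force: 30.0
```

```bash
python3 -c "
from h import *
go(rz(.031,.043,.0766))"
```

```text
pos [0.5161 0.0902 0.1455] shift [-0.0011 -0.0023  0.0089] yawY -171.42 w 0.0304520748300907 30.002462547272444 [ 0.   0.5 -1.7] 8.65 target [0.5181 0.0917 0.1366]
```

jog_arm:
  series:
    - [[-0.001,-0.001,0.004],[0,0,0],-0.6]
    - [[-0.001,-0.001,0.006],[0,0,0],-0.6]
    - [[-0.001,-0.001,0.008],[0,0,0],-0.6]
    - [[-0.001,-0.001,0.009],[0,0,0],-0.6]
    - [[-0.001,-0.001,0.0095],[0,0,0],-0.6]
    - [[-0.001,-0.001,0.01],[0,0,0],-0.6]
    - [[-0.001,-0.001,0.01],[0,0,0],-0.6]

```text
time: 9.35
position: [0.5181, 0.0925, 0.1366]
orientation: [[0.151, -0.989, 0.001], [-0.989, -0.151, 0.0], [-0.0, -0.001, -1.0]]
force: [-0.1, -0.2, -1.6]
width: 0.0303
grasp_force: 30.0
```

jog_arm:
  series:
    - [[0,0,0.0005],[0,0,0],-0.6]
    - [[0,0,0.001],[0,0,0],-0.6]
    - [[0,0,0.0015],[0,0,0],-0.6]
    - [[0,0,0.0015],[0,0,0],-0.6]

```text
time: 9.75
position: [0.5186, 0.0926, 0.1364]
orientation: [[0.151, -0.988, 0.002], [-0.988, -0.151, 0.0], [0.0, -0.002, -1.0]]
force: [-2.2, 0.6, 7.7]
width: 0.0305
grasp_force: 30.0
```

jog_arm:
  series:
    - [[0,0,0],[0,0,0],0.2]
    - [[0,0,0],[0,0,0],0.2]
    - [[0,0,0],[0,0,0],0.2]
    - [[0,0,0],[0,0,0],0.2]
    - [[0,0,-0.01],[0,0,0],0.2]
    - [[0,0,-0.04],[0,0,0],0.4]
    - [[0,0,-0.07],[0,0,0],0.4]
    - [[0,0,-0.07],[0,0,0],0.4]
    - [[0,0,-0.07],[0,0,0],0.4]
    - [[0,0,-0.07],[0,0,0],0.4]

```text
time: 10.75
position: [0.5172, 0.0922, 0.2039]
orientation: [[0.15, -0.989, -0.001], [-0.989, -0.15, -0.0], [0.0, 0.002, -1.0]]
force: [0.5, 0.2, -0.6]
width: 0.0607
grasp_force: 0.0
```

```bash
python3 -c "
from h import *
go([.4737,-.2866,.0615])"
```

```text
pos [0.5172 0.0922 0.2039] shift [0.368  0.0997 0.1426] yawY -171.35 w 0.06072478852378006 0.0 [ 0.5  0.2 -0.6] 10.75 target [ 0.4737 -0.2866  0.0615]
```

jog_arm:
  series:
    - [[0.03,0.008,0],[0,0,0],0.4]
    - [[0.075,0.02,0],[0,0,0],0.4]
    - [[0.12,0.032,0],[0,0,0],0.4]
    - [[0.165,0.045,0],[0,0,0],0.4]
    - [[0.21,0.057,0],[0,0,0],0.4]
    - [[0.255,0.069,0],[0,0,0],0.4]
    - [[0.3,0.081,0],[0,0,0],0.4]
    - [[0.34,0.092,0],[0,0,0],0.4]
    - [[0.367,0.1,0],[0,0,0],0.4]
    - [[0.367,0.1,0],[0,0,0],0.4]
    - [[0.367,0.1,0],[0,0,0],0.4]
    - [[0.367,0.1,0],[0,0,0],0.4]

```text
time: 11.95
position: [0.474, -0.2847, 0.2039]
orientation: [[0.151, -0.988, -0.001], [-0.988, -0.151, 0.001], [-0.001, 0.001, -1.0]]
force: [0.0, 0.1, 0.1]
width: 0.0607
grasp_force: 0.0
```

Run:
```python
from h import *
go([.4737,-.2866,.0615])
p,d,m=cap("top");cv2.imwrite("pics/top2.png",p);W=world(m,d)
w0=W[180:260,220:340].reshape(-1,3)
for lo,hi in((.170,.182),(.155,.167)):
    w=w0[(w0[:,2]>lo)&(w0[:,2]<hi)]
    c0=np.median(w[:,:2],0);w=w[np.linalg.norm(w[:,:2]-c0,axis=1)<.02]
    c=cv2.minEnclosingCircle(w[:,:2].astype(np.float32));print(len(w),c,RR.T@(np.array(c[0])-C))
```

```text
pos [ 0.474  -0.2847  0.2039] shift [0.002  0.0005 0.1424] yawY -171.29 w 0.06066639087055354 0.0 [0.  0.1 0.1] 11.95 target [ 0.4737 -0.2866  0.0615]
91 ((0.5057151317596436, 0.15407060086727142), 0.01634260080754757) [0.02806696 0.10657185]
77 ((0.5175206661224365, 0.09243092685937881), 0.01563519984483719) [0.03052245 0.04385989]
```

jog_arm:
  series:
    - [[0.002,0,0.04],[0,0,0],0.4]
    - [[0.002,0,0.08],[0,0,0],0.4]
    - [[0.002,0,0.115],[0,0,0],0.4]
    - [[0.002,0,0.135],[0,0,0],0.4]
    - [[0.002,0,0.142],[0,0,0],0.4]
    - [[0.002,0,0.142],[0,0,0],0.4]
    - [[0.002,0,0.142],[0,0,0],-0.7]
    - [[0.002,0,0.142],[0,0,0],-0.7]
    - [[0.002,0,0.142],[0,0,0],-0.7]
    - [[0.002,0,0.142],[0,0,0],-0.7]
    - [[0.002,0,0.142],[0,0,0],-0.7]

```text
time: 13.1
position: [0.4747, -0.2876, 0.063]
orientation: [[0.151, -0.989, 0.001], [-0.989, -0.151, -0.0], [0.0, -0.001, -1.0]]
force: [-0.5, -0.2, -0.1]
width: 0.0289
grasp_force: 0.0
```

```bash
python3 -c "
from h import *
go(rz(.034,-.014,get_obs()['position'][2]))"
```

```text
pos [ 0.4747 -0.2876  0.063 ] shift [-0.3113 -0.103  -0.06  ] yawY -171.34 w 0.028913565806869396 0.00182666916771268 [-0.5 -0.2 -0.1] 13.1 target [0.5296 0.0357 0.123 ]
```

jog_arm:
  series:
    - [[0,0,0],[0,0,0],-0.7]
    - [[0,0,0],[0,0,0],-0.7]
    - [[0,0,0],[0,0,0],-0.7]
    - [[0,0,0],[0,0,0],-0.7]
    - [[0,0,-0.015],[0,0,0],-0.7]
    - [[0,0,-0.045],[0,0,0],-0.7]
    - [[0,0,-0.08],[0,0,0],-0.7]
    - [[0,0,-0.105],[0,0,0],-0.7]
    - [[0,0,-0.115],[0,0,0],-0.7]
    - [[0,0,-0.115],[0,0,0],-0.7]

```text
time: 14.1
position: [0.4746, -0.2874, 0.1779]
orientation: [[0.15, -0.989, 0.001], [-0.989, -0.15, 0.0], [0.0, -0.001, -1.0]]
force: [1.3, -0.2, -2.4]
width: 0.027
grasp_force: 30.0
```

```bash
python3 -c "
from h import *
go(rz(.034,-.014,.063))"
```

```text
pos [ 0.4746 -0.2874  0.1779] shift [-0.3112 -0.1029  0.055 ] yawY -171.36 w 0.026976197730141857 30.000290013849735 [ 1.3 -0.2 -2.4] 14.1 target [0.5296 0.0357 0.123 ]
```

jog_arm:
  series:
    - [[-0.015,-0.005,0],[0,0,0],-0.7]
    - [[-0.045,-0.015,0],[0,0,0],-0.7]
    - [[-0.08,-0.026,0],[0,0,0],-0.7]
    - [[-0.12,-0.04,0],[0,0,0],-0.7]
    - [[-0.16,-0.053,0],[0,0,0],-0.7]
    - [[-0.2,-0.066,0],[0,0,0],-0.7]
    - [[-0.235,-0.078,0],[0,0,0],-0.7]
    - [[-0.265,-0.088,0],[0,0,0],-0.7]
    - [[-0.29,-0.096,0],[0,0,0],-0.7]
    - [[-0.303,-0.1,0],[0,0,0],-0.7]
    - [[-0.308,-0.102,0],[0,0,0],-0.7]
    - [[-0.308,-0.102,0],[0,0,0],-0.7]

```text
time: 15.3
position: [0.5284, 0.0326, 0.1766]
orientation: [[0.151, -0.988, -0.002], [-0.988, -0.151, -0.001], [0.0, 0.002, -1.0]]
force: [-0.8, 0.2, -2.1]
width: 0.0271
grasp_force: 30.0
```

```bash
python3 -c "
from h import *
for i in range(4): cams.capture('top')
go(rz(.034,-.014,.063))"
```

```text
pos [0.5286 0.0314 0.1774] shift [-0.0042 -0.0017  0.0544] yawY -171.42 w 0.027162326447235936 30.001041423529387 [ 0.1  0.  -3. ] 15.5 target [0.5296 0.0357 0.123 ]
```

jog_arm:
  series:
    - [[-0.002,-0.001,0.01],[0,0,0],-0.7]
    - [[-0.004,-0.001,0.025],[0,0,0],-0.7]
    - [[-0.004,-0.001,0.04],[0,0,0],-0.7]
    - [[-0.004,-0.001,0.047],[0,0,0],-0.7]
    - [[-0.004,-0.001,0.05],[0,0,0],-0.7]
    - [[-0.004,-0.001,0.052],[0,0,0],-0.7]
    - [[-0.004,-0.001,0.053],[0,0,0],-0.7]
    - [[-0.004,-0.001,0.054],[0,0,0],-0.7]
    - [[-0.004,-0.001,0.0545],[0,0,0],-0.7]
    - [[-0.004,-0.001,0.055],[0,0,0],-0.7]
    - [[-0.004,-0.001,0.055],[0,0,0],-0.7]

```text
time: 16.6
position: [0.5296, 0.0366, 0.1229]
orientation: [[0.151, -0.989, 0.001], [-0.989, -0.151, 0.0], [-0.0, -0.001, -1.0]]
force: [-1.4, 0.3, -1.0]
width: 0.0269
grasp_force: 30.0
```

jog_arm:
  series:
    - [[0,0,0.0005],[0,0,0],-0.7]
    - [[0,0,0.001],[0,0,0],-0.7]
    - [[0,0,0.001],[0,0,0],-0.7]

```text
time: 16.9
position: [0.5298, 0.0366, 0.1228]
orientation: [[0.151, -0.988, 0.001], [-0.989, -0.151, 0.0], [0.0, -0.001, -1.0]]
force: [-2.3, 0.7, 5.1]
width: 0.027
grasp_force: 30.0
```

Seated. I'll release, rise, then move clear to the right.

jog_arm:
  series:
    - [[0,0,0],[0,0,0],0.1]
    - [[0,0,0],[0,0,0],0.1]
    - [[0,0,0],[0,0,0],0.1]
    - [[0,0,0],[0,0,0],0.1]
    - [[0,0,-0.01],[0,0,0],0.1]
    - [[0,0,-0.04],[0,0,0],0.2]
    - [[0,0,-0.08],[0,0,0],0.2]
    - [[0,0,-0.1],[0,0,0],0.2]
    - [[0.05,0.05,-0.1],[0,0,0],0.2]
    - [[0.1,0.08,-0.1],[0,0,0],0.2]
    - [[0.2,0.1,-0.1],[0,0,0],0.2]
    - [[0.2,0.1,-0.1],[0,0,0],0.2]

```text
time: 18.1
position: [0.4639, -0.1492, 0.223]
orientation: [[0.152, -0.988, 0.002], [-0.988, -0.152, -0.0], [0.001, -0.002, -1.0]]
force: [1.5, -0.6, 0.6]
width: 0.0522
grasp_force: 0.0
```

Run:
```python
from h import *
go([.5,-.2,.2])
p,d,m=cap("top");cv2.imwrite("pics/top3.png",p);W=world(m,d)
s=cap("scene")[0];cv2.imwrite("pics/end.png",np.hstack([cv2.resize(p[140:280,140:420],(400,200)),cv2.resize(s[140:300,100:420],(400,200))]))
w0=W[180:260,220:340].reshape(-1,3)
P=[]
for lo,hi in((.170,.182),(.155,.167),(.139,.150)):
    w=w0[(w0[:,2]>lo)&(w0[:,2]<hi)]
    c0=np.median(w[:,:2],0);w=w[np.linalg.norm(w[:,:2]-c0,axis=1)<.02]
    c=cv2.minEnclosingCircle(w[:,:2].astype(np.float32));P.append(c[0]);print(len(w),c,np.median(w[:,2]),RR.T@(np.array(c[0])-C))
P=np.array(P);print(np.linalg.norm(P[0]-P[1]),np.linalg.norm(P[1]-P[2]))
```

```text
pos [ 0.4639 -0.1492  0.223 ] shift [ 0.0557 -0.0279  0.0231] yawY -171.24 w 0.052194733013459824 0.0 [ 1.5 -0.6  0.6] 18.1 target [ 0.5 -0.2  0.2]
92 ((0.5057220458984375, 0.15403485298156738), 0.01636224426329136) 0.17533229889846602 [0.02806846 0.10653547]
60 ((0.5189043283462524, 0.09538515657186508), 0.014990003779530525) 0.16176892546370591 [0.03233232 0.04657399]
46 ((0.501628041267395, 0.1470365971326828), 0.0195437204092741) 0.14460592014157636 [0.022974  0.1002281]
0.06011288929575933 0.05446412954632417
```

View pics/end.png

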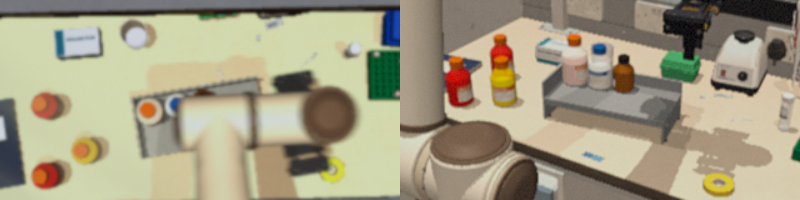

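The final picture shows all three bottles upright in order on the deck. The arm hides the short one from the top camera, so I'll move it further right.

jog_arm:
  series:
    - [[0.04,0,0],[0,0,0],0.2]
    - [[0.08,0,-0.01],[0,0,0],0.2]
    - [[0.12,0,-0.01],[0,0,0],0.2]
    - [[0.16,0,-0.01],[0,0,0],0.2]
    - [[0.2,0,-0.01],[0,0,0],0.2]
    - [[0.2,0,-0.01],[0,0,0],0.2]
    - [[0.2,0,-0.01],[0,0,0],0.2]
    - [[0.2,0,-0.01],[0,0,0],0.2]

```text
time: 19.0
position: [0.4946, -0.3446, 0.2318]
orientation: [[0.152, -0.988, -0.0], [-0.988, -0.152, 0.0], [-0.0, -0.0, -1.0]]
force: [-1.1, 0.1, -0.1]
width: 0.0525
grasp_force: 0.0
```

Run:
```python
from h import *
go([.5,-.2,.2])
p,d,m=cap("top");W=world(m,d)
w0=W[180:260,220:340].reshape(-1,3)
P=[]
for lo,hi,y in((.170,.182,.1545),(.155,.167,.092),(.139,.150,.0365)):
    w=w0[(w0[:,2]>lo)&(w0[:,2]<hi)&(abs(w0[:,1]-y)<.022)]
    c=cv2.minEnclosingCircle(w[:,:2].astype(np.float32));P.append(c[0]);print(len(w),c,np.median(w[:,2]),RR.T@(np.array(c[0])-C))
P=np.array(P);print(np.linalg.norm(P[0]-P[1]),np.linalg.norm(P[1]-P[2]))
```

```text
pos [ 0.4946 -0.3446  0.2318] shift [-0.1421 -0.0272  0.0318] yawY -171.28 w 0.05252890079823646 0.0 [-1.1  0.1 -0.1] 19.0 target [ 0.5 -0.2  0.2]
91 ((0.5054060220718384, 0.15383189916610718), 0.016346830874681473) 0.17575941022189756 [0.02772564 0.10638206]
79 ((0.5175709128379822, 0.09288173168897629), 0.015462988056242466) 0.16097893759499837 [0.03063954 0.04429811]
60 ((0.5287293791770935, 0.035979364067316055), 0.013749320060014725) 0.14459066469124837 [ 0.03316363 -0.01363306]
0.06215229265958348 0.05798612603021215
```

All positions are within tolerance, so I'm handing in.

```bash
python3 -c "
from h import *
print(order.job_done())"
```

```text
the job is handed in; nothing more can be done
None
```

The three bottles stand upright in height order along the back rail, with every measured gap under about 7 mm; the job was handed in at about 19 s, and no verdict was returned.

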